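Set the pine cones in their rings and lay the hold-down battens

ROBOT

A 7-joint arm with a two-finger parallel gripper is mounted at the origin on the work surface. World frame = base frame: x ahead of the robot, y to its left, z up, the work surface at z = 0. Lengths are in m, angles in degrees, forces in N, time in s.
With the tool pointing down it reaches from about 0.4 to 0.925 m from the base axis. Payload 5.6 kg.
Tool frame: the origin (TCP) lies at the very end of the fingers, on their centre line; the grasp point (between the pads) lies 19 mm behind it; z points along the fingers, y is the line along which they close (so a half turn about z gives the same grasp; the last joint's range is limited). The gripper opens to 85 mm and grips with 20 to 120 N. Pads are 22 mm wide; open, the fingers measure 114 mm over their backs; the gripper's body (76 mm by 85 mm) begins 54 mm behind the grasp point. The pads swing forward as they close: fully open they stand 13 mm farther back than shut.
Start: joints at [-71.219, 26.786, -0.665, 91.828, 0.344, 61.387, -3.226], TCP at [0.236, 0.606, 0.231] pointing down, gripper open.
Joint ranges: [-144.91, 144.91], [-17.63, 115.5], [-89.93, 88.59], [15.96, 139.68], [-74.01, 254.01], [8.47, 105.57], [-167.45, 167.45]. Speed limits (degrees/s): [147.25, 147.25, 180, 180, 180, 180, 180].

INTERFACE

Orientations are given as a 3x3 rotation matrix whose columns are the frame's x, y, z axes.
In Python, from workcell import bot, fingers, kin, optics, ticket gives the robot as it stands. The module is installed in compiled form; this text tells all that it offers. Calls block until the motion is done:
- bot.movep(position, orientation): joint-space move of the TCP to a pose.
- bot.move_linear(position, ori=None, speed=0.15): straight line of the TCP; ori=None keeps the orientation; speed is the mean speed in m/s.
- bot.move_joints(angles): joint-space move.
- fingers.move_gripper(opening, strength=None): finger opening in m; strength is the grip in N (None keeps the last); returns when the fingers have stopped.
- bot.hold(seconds).
- kin.ik(position, orientation): joint angles nearest the present ones, or None.
- optics.camera(name): name is "side" or "top"; returns (picture, depth): 420x560x3 uint8, red, green, blue; 420x560 float32, m along the optical axis (not along the pixel's ray), 0 where there is no reading.
- optics.camera_params(name): a dict with "fx", "fy", "cx", "cy" (pixels), "T" (4x4, takes a point from camera to world coordinates). Camera axes: x right, y up, looking along -z (the intrinsics and any distortion apply to the point x, -y, -z); pixel columns grow to the right and rows downward; lengths in m; the calibration is good to about 2 mm. A picture is of the moment at which its call begins. camera_params takes no time and is no camera call.
A pose or a line that the arm cannot do raises bot.PlanningError and nothing moves.
- ticket.sign_off(): hands the job in; it is judged then, once.
Readings, each from a call of its own:
- bot.current_clock(): time.
- bot.current_qpos(): joint angles.
- bot.current_dq(): joint speeds.
- bot.current_joint_torque(): joint torques, N m.
- bot.current_ee_pos(): TCP position.
- bot.current_eef_rot(): TCP orientation.
- bot.current_wrist_force(): force on the tool from outside, world axes, zero at the start.
- bot.current_wrist_torque(): the same for the moment, N m.
- bot.current_grip_width(): finger opening in m.
- bot.current_finger_force(): force on a finger pad.
Only numpy, scipy, OpenCV 4.12 (cv2) and the standard library are available. Lean on these libraries where they do the work, as an engineer would, in place of code of your own. Each camera call takes 0.05 s, during which the arm holds its last target. There are 200 camera calls.

TASK

Get the two hollowed wood rings ready for the clear pour: the large round pine cone stands upright on the floor in the middle of the large ring and the small round one likewise in the small ring, and over each lies a batten, flat on the rim and centred on the ring, so that the cone cannot float up - the long batten on the large ring, the short batten on the small one. Leave the three long spruce cones where they lie, and set everything down gently, dropping nothing.

Things in the scene. Friction and masses are not known exactly. Their poses are not given: they have to be found in the camera images.
- ring_large: The large ring: slice of tree trunk with bark, standing flat on the grey casting board at bench height (stuck down, it does not move): a slightly irregular round rim of pale wood about 205 mm across outside, 63 mm high, around a hollow 160 mm across (nowhere under 154 mm). The hollow is open at the top; its flat floor of black, hardened resin lies 10 mm above the bench. Origin: centre of the ring at bench height; z up. The hollow is centred on the origin.
- ring_small: The small ring: slice of tree trunk with bark, standing flat on the grey casting board at bench height (stuck down, it does not move): a slightly irregular round rim of pale wood about 150 mm across outside, 51 mm high, around a hollow 106 mm across (nowhere under 102 mm). The hollow is open at the top; its flat floor of black, hardened resin lies 10 mm above the bench. Origin: centre of the ring at bench height; z up. The hollow is centred on the origin.
- cone_large_mid (a point): The large round, open pine cone, dark brown, standing upright on its blunt base, tip up: 54 mm across at its widest, 50 mm tall. Its sides are upright from 15 to 33 mm above the base (grip there), narrower below and above. This point: on its axis, half-way up (25 mm above the base); z points up to the tip. Rigid, about 25 g.
- cone_small_mid (a point): The small round, open pine cone, dark brown, standing upright on its blunt base, tip up: 36 mm across at its widest, 38 mm tall. Its sides are upright from 12 to 25 mm above the base (grip there), narrower below and above. This point: on its axis, half-way up (19 mm above the base); z points up to the tip. Rigid, about 15 g.
- batten_long_mid (a point): The long planed pine batten, pale, lying flat on the bench: 235 mm long (its x axis), 32 mm wide (y), 24 mm thick (z, up). This point: its very centre, 12 mm above its underside. About 90 g.
- batten_short_mid (a point): The short planed pine batten, pale, lying flat on the bench: 156 mm long (its x axis), 32 mm wide (y), 24 mm thick (z, up). This point: its very centre, 12 mm above its underside. About 60 g.
- spruce_0_mid (a point): one of three long, slender spruce cones, light reddish brown, lying on its side: 90 mm long (x axis), 30 mm thick. This point: its middle, 15 mm above the bench. Loose; not wanted for this job.
- spruce_1_mid (a point): one of three long, slender spruce cones, light reddish brown, lying on its side: 90 mm long (x axis), 30 mm thick. This point: its middle, 15 mm above the bench. Loose; not wanted for this job.
- spruce_2_mid (a point): one of three long, slender spruce cones, light reddish brown, lying on its side: 90 mm long (x axis), 30 mm thick. This point: its middle, 15 mm above the bench. Loose; not wanted for this job.

How it is judged (in metres and radians):
At the end, for the whole second after the job is handed in: Each round pine cone upright (8 degrees) on the resin floor of its own size of ring, within 15 mm of the centre; long batten flat (3 degrees) on the rim of the large ring, short batten on that of the small, centres within 15 mm of the ring centre, any direction; all at rest and released (horizontal distance between each of cone_large_mid, batten_long_mid and ring_large below 0.015 m and angle between each of cone_large_mid, cone_small_mid's own z axis and vertical below 0.15 rad and z of cone_large_mid in the frame of ring_large between 0.03 and 0.04 m and linear speed of each of cone_large, batten_long, cone_small, batten_short below 0.02 m/s and angle between each of batten_long_mid, batten_short_mid's own z axis and vertical below 0.05 rad and z of batten_long_mid in the frame of ring_large between 0.071 and 0.079 m and horizontal distance between each of cone_small_mid, batten_short_mid and ring_small below 0.015 m and z of cone_small_mid in the frame of ring_small between 0.024 and 0.034 m and z of batten_short_mid in the frame of ring_small between 0.059 and 0.067 m); the robot touches nothing.
It fails at once if a spruce cone was shifted by more than 20 mm (distance of any of spruce_0_mid, spruce_1_mid, spruce_2_mid from where it was at the start of the episode above 0.02 m).
It fails at once if a cone or batten was dropped or flung (moving faster than 0.6 m/s with the fingers off it, a fall of about 20 mm) ((linear speed of cone_large above 0.6 m/s and contact force between cone_large and the fingers below 0.05 N) or (linear speed of cone_small above 0.6 m/s and contact force between cone_small and the fingers below 0.05 N) or (linear speed of batten_long above 0.6 m/s and contact force between batten_long and the fingers below 0.05 N) or (linear speed of batten_short above 0.6 m/s and contact force between batten_short and the fingers below 0.05 N)).
It also fails if it takes over 88 s, if anything falls off the work surface, if the arm or the gripper's body presses on something with over 40 N, if the wrist force passes 120 N, or if a joint passes its speed limit or range.

## Working session

There is one attempt and no reset: what is moved stays moved. The work goes in short steps, each a Python script; the robot and the scene stay as the last script left them, time stands still between calls to the robot, and variables do not carry over. Pictures are saved under pics/ and viewed, at most 14 in all, crops included, and the job is handed in when it is done.

```bash
mkdir -p pics
python3 - <<'E'
from workcell import bot,optics
import cv2,numpy as np
for n in("top","side"):
    p,d=optics.camera(n); cv2.imwrite(f"pics/{n}0.png",p[...,::-1]); np.save(f"pics/{n}0.npy",d); np.save(f"pics/{n}0rgb.npy",p)
    c=optics.camera_params(n); print(n,{k:np.round(v,3) if not isinstance(v,str) else v for k,v in c.items()},(d>0).mean())
print(bot.current_clock(),bot.current_eef_rot(),bot.current_grip_width())
E
```

```text
top {'fx': np.float64(453.652), 'fy': np.float64(453.652), 'cx': np.float64(272.776), 'cy': np.float64(210.284), 'T': array([[-0.005,  0.998, -0.066,  0.438],
       [-1.   , -0.004,  0.01 ,  0.011],
       [ 0.01 ,  0.066,  0.998,  0.936],
       [ 0.   ,  0.   ,  0.   ,  1.   ]])} 0.9958715986394557
side {'fx': np.float64(475.758), 'fy': np.float64(475.758), 'cx': np.float64(283.544), 'cy': np.float64(208.404), 'T': array([[ 0.784,  0.316, -0.534, -0.073],
       [-0.621,  0.426, -0.658, -0.686],
       [ 0.019,  0.847,  0.531,  0.599],
       [ 0.   ,  0.   ,  0.   ,  1.   ]])} 0.9959863945578231
0.1 [[-9.32023261e-01  3.62398110e-01 -5.00389941e-04]
 [ 3.62398443e-01  9.32021986e-01 -1.54485412e-03]
 [-9.34777883e-05 -1.62118051e-03 -9.99998682e-01]] 0.08551810057896175
```

View pics/top0.png

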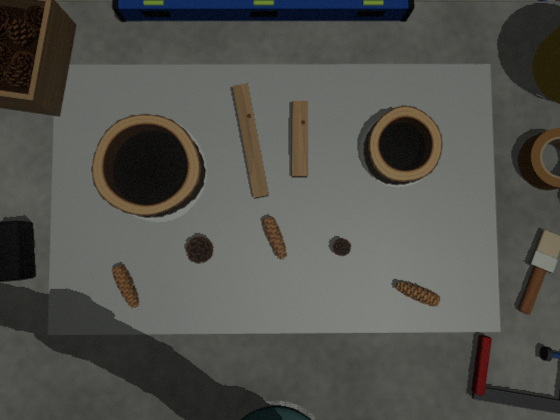

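View pics/side0.png

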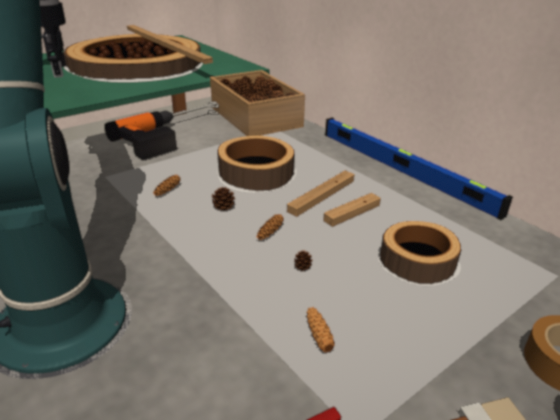

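```bash
cat > h.py <<'E'
import numpy as np,cv2
from workcell import bot,fingers,kin,optics,ticket
def cast(n,uv,z):
    c=optics.camera_params(n); uv=np.atleast_2d(uv).astype(float); T=c["T"]
    r=np.c_[(uv[:,0]-c["cx"])/c["fx"],-(uv[:,1]-c["cy"])/c["fy"],-np.ones(len(uv))]@T[:3,:3].T
    return T[:3,3]+r*((z-T[2,3])/r[:,2])[:,None]
def cloud(n,d):
    c=optics.camera_params(n); v,u=np.mgrid[:d.shape[0],:d.shape[1]]
    P=np.stack([(u-c["cx"])/c["fx"]*d,-(v-c["cy"])/c["fy"]*d,-d],-1)
    return P@c["T"][:3,:3].T+c["T"][:3,3]
def circ(p):
    A=np.c_[2*p[:,:2],np.ones(len(p))]; s=np.linalg.lstsq(A,(p[:,:2]**2).sum(1),rcond=None)[0]
    return s[:2],np.sqrt(s[2]+s[:2]@s[:2])
E
python3 - <<'E'
from h import *
np.set_printoptions(precision=4,suppress=True)
for n in("top","side"):
    d=np.load(f"pics/{n}0.npy");rgb=np.load(f"pics/{n}0rgb.npy");P=cloud(n,d)
    hsv=cv2.cvtColor(rgb,cv2.COLOR_RGB2HSV)
    m=((hsv[...,1]>80)&(P[...,0]>.2)&(P[...,0]<.75)&(abs(P[...,1])<.46)&(P[...,2]<.1)).astype(np.uint8)
    if n=="side": m[:, :120]=0
    m=cv2.morphologyEx(m,cv2.MORPH_CLOSE,np.ones((3,3)))
    k,L,st,ce=cv2.connectedComponentsWithStats(m)
    free=(m==0)&(d>0)&(P[...,0]>.25)&(P[...,0]<.7)&(abs(P[...,1])<.4); print(n,"board z",np.median(P[free][:,2]))
    for i in range(1,k):
        if st[i,4]<60: continue
        q=P[(L==i)&(d>0)]; rz=np.percentile(q[:,2],[5,50,95])
        cn=max(cv2.findContours((L==i).astype(np.uint8),cv2.RETR_EXTERNAL,cv2.CHAIN_APPROX_NONE)[0],key=cv2.contourArea)[:,0]
        M=cv2.moments(cn); c=[M["m10"]/M["m00"],M["m01"]/M["m00"]]
        print(np.round(c,1),st[i,4],"z",rz,"cast@.015/.024",cast(n,c,.015)[0,:2],cast(n,c,.024)[0,:2])
        w=cast(n,cn,.024)[:,:2]; r=cv2.minAreaRect((w*1e3).astype(np.float32)); print("   rect",np.round(r[0],1),np.round(r[1],1),round(r[2],1),"| cloud mid",q[:,:2].min(0)/2+q[:,:2].max(0)/2)
    # rims
    for z,c0,R in((.063,None,.08),(.051,None,.053)):
        mm=(abs(P[...,2]-z)<.005)&(P[...,0]>.3)&(P[...,0]<.75)&(P[...,1]*(1 if z>.06 else -1)>.1)&(abs(P[...,1])<.42)
        cs,h=cv2.findContours(cv2.morphologyEx(mm.astype(np.uint8),cv2.MORPH_CLOSE,np.ones((3,3))),cv2.RETR_CCOMP,cv2.CHAIN_APPROX_NONE)
        for c,hh in zip(cs,h[0]):
            if len(c)>60:
                print("rim",z,"inner" if hh[3]>=0 else "outer",*circ(cast(n,c[:,0],z)))
E
```

```text
top board z 0.00026212817084408924
[48.3 96.8] 778 z [0.0079 0.055  0.0968] cast@.015/.024 [0.7346 0.463 ] [0.7317 0.4586]
   rect [732.5 458. ] [76.9 58.5] 60.0 | cloud mid [0.7236 0.4487]
[250.3 142.1] 1672 z [0.021  0.0235 0.0261] cast@.015/.024 [0.639  0.0475] [0.637  0.0472]
   rect [639.   47.5] [228.9  30.8] 10.5 | cloud mid [0.6374 0.048 ]
[299.5 138.2] 1199 z [0.0209 0.0235 0.0261] cast@.015/.024 [ 0.6469 -0.0538] [ 0.6449 -0.0532]
   rect [644.7 -53. ] [ 30.7 154.8] 89.4 | cloud mid [ 0.645  -0.0532]
[403.9 144.5] 3326 z [0.009  0.0496 0.053 ] cast@.015/.024 [ 0.6332 -0.2689] [ 0.6313 -0.2662]
   rect [ 631.8 -265. ] [151.8 158.7] 27.0 | cloud mid [ 0.6279 -0.2597]
[146.6 165.4] 6604 z [0.0076 0.0585 0.0643] cast@.015/.024 [0.5915 0.2592] [0.5899 0.2568]
   rect [591.4 252. ] [224.9 205.5] 77.2 | cloud mid [0.5859 0.2473]
[274.3 236.5] 536 z [0.0159 0.0249 0.0298] cast@.015/.024 [ 0.4452 -0.0009] [ 0.4451 -0.0008]
   rect [442.9  -1.4] [88.2 28.4] 21.6 | cloud mid [ 0.4441 -0.0002]
[199.  249.1] 457 z [0.0185 0.0343 0.0476] cast@.015/.024 [0.4204 0.1513] [0.4206 0.1499]
   
[... 2104 characters left out ...]
260.3] 240 z [0.0065 0.0235 0.0364] cast@.015/.024 [ 0.4263 -0.1348] [ 0.4186 -0.1433]
   rect [ 419.2 -141.8] [56.9 29.2] 48.9 | cloud mid [ 0.4239 -0.1379]
[319.8 329.9] 718 z [0.0126 0.0245 0.0293] cast@.015/.024 [ 0.3294 -0.2922] [ 0.3232 -0.2983]
   rect [ 325.3 -294.5] [99.5 31.4] 65.1 | cloud mid [ 0.3354 -0.2813]
[327.2 414.6] 267 z [0.0221 0.0246 0.0262] cast@.015/.024 [ 0.233  -0.4143] [ 0.2283 -0.4184]
   rect [ 225.8 -413.2] [18.2 44.9] 52.4 | cloud mid [ 0.2242 -0.413 ]
rim 0.063 outer [0.5829 0.2423] 0.10259591988893217
rim 0.063 inner [0.5835 0.2447] 0.07846739338853438
rim 0.051 outer [ 0.6231 -0.2636] 0.07445316206187963
rim 0.051 inner [ 0.624  -0.2631] 0.051370596620274024
```

```bash
cat >> h.py <<'E'
def R(yaw): # tool y at yaw deg, z down
    a=np.radians(yaw); y=np.array([np.cos(a),np.sin(a),0]); z=np.array([0,0,-1.]); return np.c_[np.cross(y,z),y,z]
def best(p,yaw):
    c=[(abs(q-bot.current_qpos()).max(),y) for y in(yaw,yaw+180) if (q:=kin.ik(p,R(y))) is not None]; return min(c)[1]
def pick(xy,yaw,z,opening,grip=40,zt=.13):
    y=best([*xy,zt],yaw); fingers.move_gripper(opening,grip); bot.movep([*xy,zt],R(y))
    bot.move_linear([*xy,z+.03],speed=.2); bot.move_linear([*xy,z],speed=.08)
    fingers.move_gripper(0,grip); print("grip",bot.current_grip_width(),bot.current_finger_force(),"t",bot.current_clock(),bot.current_wrist_force())
    bot.move_linear([*xy,z+.02],speed=.08); bot.move_linear([*xy,zt],speed=.2); print("lifted",bot.current_grip_width(),bot.current_finger_force()); return y
def place(xy,yaw,z,opening,zt=.16,):
    bot.movep([*xy,zt],R(yaw))
    bot.move_linear([*xy,z+.02],speed=.15); bot.move_linear([*xy,z],speed=.04); print("down",bot.current_wrist_force(),bot.current_ee_pos())
    fingers.move_gripper(opening); bot.move_linear([*xy,z+.03],speed=.08); bot.move_linear([*xy,zt],speed=.2); print("t",bot.current_clock())
def snap(n,tag):
    p,d=optics.camera(n); cv2.imwrite(f"pics/{n}{tag}.png",p[...,::-1]); return p,d
E
python3 - <<'E'
from h import *
bot.movep([.45,.25,.2],R(20)); print(bot.current_qpos(),bot.current_clock())
y=pick([.4205,.1495],20,.001,.08,zt=.15)
snap("side","1")
E
```

```text
[-47.76040652  15.98557134  17.4886574  113.29151224  -6.10828021
  51.559384    -6.91978206] 1.6417
grip 0.052555155201161996 41.071545481681824 t 4.0333 [-1.24131002 -0.40135923  5.41349271]
lifted 0.05262689053208019 41.881096959114075
```

View pics/side1.png

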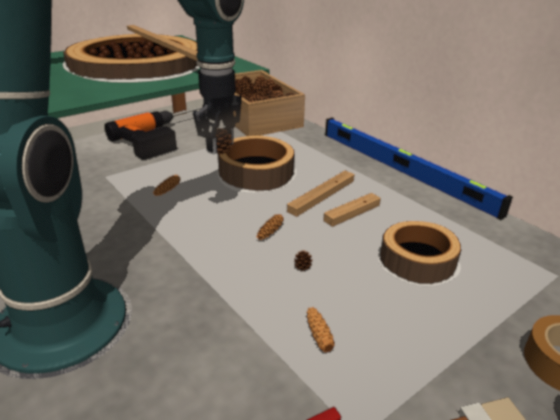

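The side view shows the large cone held upright at about (224,144), and the spruce cones have not moved. Next I place it.

Run:
```python
from h import *
place([.585,.2487],20,.0117,.078,zt=.16)
y=pick([.4245,-.1365],-18,.0,.055,zt=.15)
place([.626,-.2593],y,.0107,.054)
bot.movep([.45,.0,.25],R(y))
snap("side","2"); p,d=snap("top","2")
print(bot.current_clock())
```

```text
down [-2.83187706 -0.56547448  6.0155378 ] [0.58453431 0.24866772 0.01181053]
t 9.3667
grip 0.03469045248688079 39.52542543411255 t 12.85 [-0.99440209 -0.41592007  6.86374251]
lifted 0.0345955386691726 39.803085923194885
down [-1.2645966   0.23467955  5.44710548] [ 0.62568484 -0.25896596  0.01075016]
t 18.2417
19.575
```

View pics/top2.png

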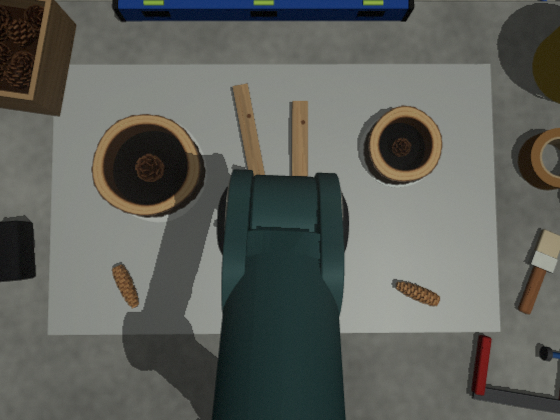

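View pics/side2.png

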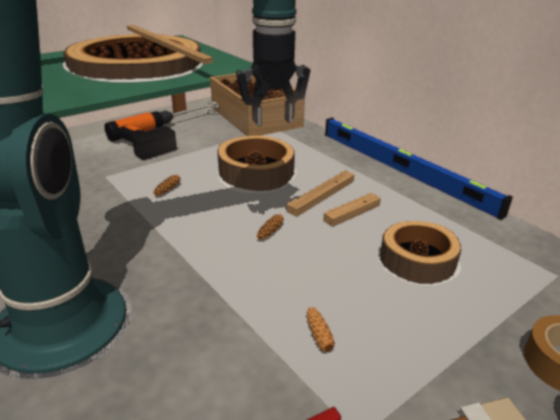

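Both cones stand in their rings, at (150,168) and (402,147) in the top view. I'll check their positions and heights numerically, then move the short batten if they are fine.

```bash
cat >> h.py <<'E'
def checkcones():
    p,d=optics.camera("top"); P=cloud("top",d); ok=True
    for c,r,h,zf in(((.585,.2488),.075,.050,.010),((.626,-.2592),.046,.038,.010)):
        m=(np.hypot(P[...,0]-c[0],P[...,1]-c[1])<r)&(P[...,2]>zf+.4*h)&(P[...,2]<zf+h+.01)&(d>0)
        m&=np.hypot(P[...,0]-c[0],P[...,1]-c[1])<r-.01
        q=P[m]; (x,y),rad=cv2.minEnclosingCircle((q[:,:2]*1e3).astype(np.float32)); t=q[q[:,2]>np.percentile(q[:,2],85)]
        e=np.array([x,y])/1e3-c; print("off mm",e*1e3,"r",rad,"tip off",(t[:,:2].mean(0)-c)*1e3,"top z",np.percentile(q[:,2],98)); ok&=np.hypot(*e)<.009
    return ok
E
python3 - <<'E'
from h import *
np.set_printoptions(precision=4,suppress=True)
if checkcones():
    y=pick([.645,-.0532],89.4,.0,.06,zt=.12)
    place([.626,-.2593],y,.0520,.045,zt=.15)
    bot.movep([.45,.05,.25],R(y))
    snap("side","3"); snap("top","3"); print(bot.current_clock())
E
```

```text
off mm [-1.5349  0.4957] r 27.547767639160156 tip off [-2.0525  0.0008] top z 0.05923930173171666
off mm [-0.7148  1.4575] r 18.519189834594727 tip off [-1.3367  1.1696] top z 0.04854178618262583
grip 0.03084684122498236 41.536277532577515 t 22.2917 [-0.3444 -0.5523  1.7276]
lifted 0.030978862776626186 41.102421283721924
down [ 0.3474 -0.0183 -0.1426] [ 0.6259 -0.2593  0.0517]
t 26.8167
28.3
```

View pics/top3.png

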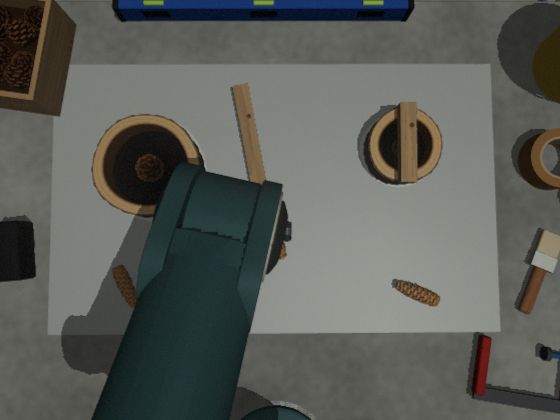

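View pics/side3.png

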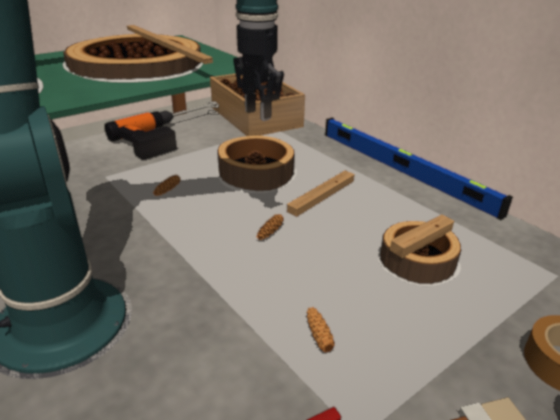

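The short batten lies across the small ring, centred near (407,142). The long one comes next.

Run:
```python
from h import *
np.set_printoptions(precision=4,suppress=True)
y=pick([.638,.0475],100.5,.0,.06,zt=.12)
place([.585,.2488],y,.0640,.045,zt=.16)
bot.movep([.47,-.03,.3],R(y))
snap("side","4"); p,d=snap("top","4"); print(bot.current_clock())
hsv=cv2.cvtColor(p,cv2.COLOR_RGB2HSV); P=cloud("top",d)
for c,zt in(((.585,.2488),.087),((.626,-.2592),.075)):
    m=(np.hypot(P[...,0]-c[0],P[...,1]-c[1])<.14)&(abs(P[...,2]-zt)<.008)
    q=P[m]; r=cv2.minAreaRect((q[:,:2]*1e3).astype(np.float32)); A=np.c_[q[:,:2]-c,np.ones(len(q))]
    print("off mm",np.array(r[0])-np.array(c)*1e3,r[1:],"tilt,z",np.linalg.lstsq(A,q[:,2],rcond=None)[0])
```

```text
grip 0.03129266585673124 41.92544639110565 t 30.9917 [-0.0204 -0.1604  2.1643]
lifted 0.031300718356953375 41.55903339385986
down [ 0.2698  0.5725 -1.2438] [0.585  0.2488 0.0638]
t 35.5083
36.8667
off mm [3.6936 0.4512] ((234.7789306640625, 32.7503662109375), 10.579814910888672) tilt,z [-0.0056  0.0257  0.0862]
off mm [ 0.4459 -0.0246] ((33.46453094482422, 156.4466094970703), 89.5052490234375) tilt,z [ 0.0011 -0.0332  0.0746]
```

View pics/top4.png

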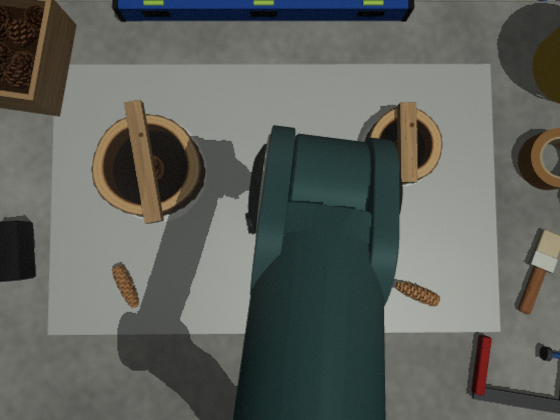

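View pics/side4.png

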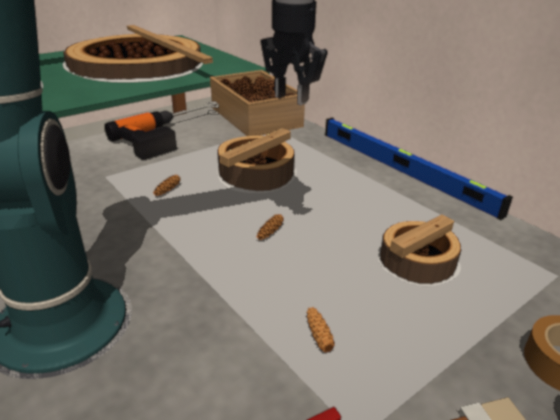

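Both battens lie flat and centred: the long one within 4 mm and the short one within 1 mm. The gripper is clear of everything and the spruce cones haven't moved.

```bash
python3 -c "
from workcell import bot,ticket
bot.hold(.3); print(ticket.sign_off())"
```

```text
the job is handed in; nothing more can be done
None
```

The job is handed in at about 37 s of the 88 s allowed, though the sign-off gave no verdict: each round cone stands within about 2 mm of its ring's centre, the battens lie flat and centred within 4 mm (long) and 1 mm (short), nothing was dropped, and the spruce cones look unmoved in the pictures.

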